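# Change the lamp in the spectrometer's V-cradle and hold the new one seated

## Robot

A 7-joint arm with a two-finger parallel gripper is mounted at the origin on the work surface. World frame = base frame: x ahead of the robot, y to its left, z up, the work surface at z = 0. Lengths are in m, angles in rad, forces in N, time in s.
With the tool pointing down it reaches from about 0.425 to 0.925 m from the base axis. Payload 6.8 kg.
Tool frame: the origin (TCP) lies at the very end of the fingers, on their centre line; the grasp point (between the pads) lies 19 mm behind it; z points along the fingers, y is the line along which they close (so a half turn about z gives the same grasp; the last joint's range is limited). The gripper opens to 85 mm and grips with 20 to 120 N. Pads are 22 mm wide; open, the fingers measure 114 mm over their backs; the gripper's body (76 mm by 85 mm) begins 54 mm behind the grasp point. The pads swing forward as they close: fully open they stand 13 mm farther back than shut.
Start: joints at [1.225, 0.477, 0.022, 1.555, -0.011, 1.109, -0.083], TCP at [0.159, -0.656, 0.231] pointing down, gripper open.
Joint ranges: [-2.96, 2.96], [-0.34, 2.1], [-1.41, 1.46], [0.24, 2.44], [-1.37, 4.51], [0.17, 1.92], [-2.96, 2.96]. Speed limits (rad/s): [2.39, 2.39, 3.14, 3.14, 3.14, 3.14, 3.14].

## Interface

Orientations are given as a unit quaternion [w, x, y, z].
In Python, from cell import * gives the robot as it stands.
- The arm moves only by the shell command python3 -m inch 'ROWS' [OPENING] [FORCE]. ROWS is JSON, a list of rows, each a list of 2 entries, a list of its own where there are three numbers: the shift along the tool's x, y, z in m, then the turn about the tool's z in degrees. In form: [[[tx, ty, tz], yaw], ...]. A call has 1 to 5 rows; each row is the pose to reach, as a shift and turn from the pose commanded when the call began, along the tool's axes at that moment; what a row does not reach only later rows make up. A row lasts 1/12 s, in which the tool goes at most 41.7 mm and 7.16 degrees, less where a joint would pass 70% of its speed; a pose out of reach is approached as far as the arm can. A call with a gripper value outside its range is refused whole. OPENING is the closure, from -1 (fully open) to 1 (shut), set as the call begins (- or left out, the last holds). The fingers move at their own pace and stop on an object; FORCE is the grip in N (left out, the last holds). Time passes only in rows, so rows that repeat a pose let the fingers close. It gives the time, the measured TCP pose, the force, the opening and the grip force at its end, in the units of the state.
- read_state(): the state, without advancing time (a new reading comes with each control period).
- camera(name): name is "scene" or "top" or "wrist"; returns the picture (480x640x3 uint8, red, green, blue); there is no depth.
- calibration(name): a dict with "mtx" (3x3 intrinsics, pixels), "R" (3x3) and "t" (3): a world point X has camera coordinates R X + t. Camera axes: x right, y down, z forward; pixel columns grow to the right and rows downward; lengths in m; the calibration is good to about 2 mm. The wrist camera is an equidistant fisheye: a pixel r from the principal point sees the ray r / f radians off the axis. A picture is of the moment at which its call begins: read the wrist's pose just before it. calibration takes no time and is no camera call; for the wrist camera it gives the pose at the moment of the call.
- job_done(): hands the job in; it is judged then, once.
Trained networks look in the newest picture that a camera, given by its name, has taken for a name from the list of things; names that differ only in an ending like _2 or _b are one class to them, and where a whole thing is asked for, a point or a joint stands for the part that bears it (a point fixed in the world has none). Each returns a list of dicts, best first, with "confidence" (0 to 1); they miss things now and then, are a little off and sometimes report something else, mostly with a low value. They report only what shows in the picture. A call takes as long as a camera call.
- spot_in(label, camera): "rect" ([left, top, right, bottom] in pixels, round what is visible of it).
- pinpoint(label, camera): "at" ([row, column] in pixels: a listed point, or the origin of a listed thing).
The state is a dict: "time": time; "joint_positions": joint angles; "joint_velocities": joint speeds; "tau": joint torques, N m; "ee_pos": TCP position; "tcp_rot": TCP orientation; "contact_force": force on the tool from outside, world axes, zero at the start; "wrist_torque": the same for the moment, N m; "gripper_width": finger opening in m; "grip_force": force on a finger pad.
Only numpy, scipy, OpenCV 4.12 (cv2) and the standard library are available. Lean on these libraries where they do the work, as an engineer would, in place of code of your own. Each camera call takes 0.05 s, during which the arm holds its last target. There are 200 camera calls.

## Task

Change the lamp of the spectrometer: lift the fat lamp out of the V-cradle and lay it back in its own rest in the lamp rack, the wide one that fits it, and let go of it. Then take the slim lamp from the rack, seat it in the V-cradle, centred lengthwise over the two saddles with its window towards the lens, and finish while still holding it there, pressed down lightly but clearly onto both faces of the V, so that I can plug in its lead. The lamps are glass, so set them down gently, and leave everything else on the bench where it is.

Things in the scene. Friction and masses are not known exactly. Their poses are not given: they have to be found in the camera images.
- lamp_old: Fat lamp (hollow cathode lamp), at the start in the V-cradle. Glass cylinder 50 mm diameter, 104 mm long. Origin on its axis at the middle of the glass; x along the axis towards the window. Glass from x = -52 to +52 mm, black plug base 42 mm diameter and pins beyond it to x = -97 mm, window to x = +58 mm. About 0.16 kg. Grasp across the glass at the origin, from above.
- lamp_new: Slim lamp, at the start in a narrow rest of the rack. Like the fat lamp and as long, but the glass is 37 mm in diameter and the base 29 mm. Origin on its axis at the middle of the glass; x along the axis towards the window. Glass x = -52 to +52 mm, base and pins to x = -97 mm, window to x = +58 mm. About 0.12 kg.
- lamp_new_window (a point): Centre of the slim lamp's window face, 58 mm from its origin along +x.
- cradle: Aluminium V-cradle fixed to the bench. Origin at the underside, midway between its two V saddles; x along the V towards the lens, z up. Saddles 25 mm long at x = -50 to -25 and +25 to +50 mm, the gap between is open for fingers. 90 degree V, rigid: bottom line 30 mm, lips 54 mm up, 72 mm wide over all. Base plate 10 mm thick, 84 mm wide, x = -78 to +112 mm.
- cradle_seat (a point): Where the slim lamp's origin lies when seated and centred: 56 mm above the cradle's origin (the fat lamp's axis lies at 65 mm). Axes as the cradle's.
- cradle_lens (a point): Centre of the condensing lens in its black ring, 54 mm across, standing across the cradle at x = 87 to 103 mm; its top is 85 mm above the bench.
- cradle_left: The +y sloping faces of both V saddles (same origin and axes as the cradle).
- cradle_right: The -y sloping faces of both V saddles (same origin and axes as the cradle).
- rest_wide: Wide rest, home of the fat lamp, empty at the start: two white rails, 14 mm thick, at x = -40 and +40 mm with a square notch 56 mm wide, open between the rails. Origin at its underside (8 mm above the bench) under the notch centre; x along a lamp in it, z up. Notch floor 20 mm, cheek tops 40 mm, axis of the fat lamp lying in it 45 mm above the origin.
- rest_narrow: Narrow rest (same build and origin, notch 43 mm wide) in which the slim lamp lies at the start, window towards +x, axis 38.5 mm above the rest's origin.
- rest_spare: Second narrow rest (notch 43 mm), empty, home of a lamp that is elsewhere; the fat lamp does not go down into it. The three rests stand side by side, 95 mm apart, in any order, on one rack plate 125 x 300 mm.
- wash_bottle: Bystander: squeeze wash bottle, 68 mm across, 190 mm tall with its bent spout, standing behind the work area. Origin at its underside.
- beaker: Bystander: glass beaker, 68 mm across, 85 mm tall. Origin at its underside.
- screwdriver: Bystander: screwdriver 170 mm long lying on the bench beyond the cradle. Origin on the bench under it.
- carton: Bystander: closed cardboard lamp carton, 58 x 165 x 58 mm, lying on the bench. Origin at its underside.
- sample_jar: Bystander: small capped jar, 42 mm across, 55 mm tall. Origin at its underside.
- tip_box: Bystander: closed pipette tip box, 87 x 127 x 61 mm. Origin at its underside.
- dust_cap: Bystander: black lens dust cap lying on the bench, a disc 48 mm across, 15 mm thick. Origin at its underside.

How it is judged:
By the outcome, as a careful person would: the job done as asked, in the order asked, and still so for the second after the job is handed in, while the arm keeps its last pose, push and grip.
It also fails if it takes over 58 s, if anything falls off the work surface, if the arm or the gripper's body presses on something with over 40 N, if the wrist force passes 120 N, or if a joint passes its speed limit or range.

## Working session

There is one attempt and no reset: what is moved stays moved. The work goes in short steps, Python scripts to look and compute and a shell command to move; the robot and the scene stay as the last step left them, time stands still between calls to the robot, and variables do not carry over. Pictures are saved under pics/ and viewed, at most 10 in all, crops included, and the job is handed in when it is done.

```bash
mkdir -p pics; ls
python3 - <<'E'
from cell import *
import cv2,numpy as np
s=read_state();print({k:np.round(v,3).tolist() for k,v in s.items()})
for c in ["scene","top","wrist"]:
    cv2.imwrite(f"pics/{c}0.png",camera(c)[:,:,::-1])
    k=calibration(c);print(c,np.round(k["mtx"],1).tolist(),np.round(k["R"],3).tolist(),np.round(k["t"],3).tolist())
for c in ["scene","top"]:
  for n in ["lamp_old","lamp_new","lamp_new_window","cradle","cradle_seat","cradle_lens","rest_wide","rest_narrow","rest_spare"]:
    print(c,n,[(np.round(d["at"]).tolist(),round(d["confidence"],2)) for d in pinpoint(n,c)][:3])
E
```

```text
pics
{'time': 0.0, 'joint_positions': [1.225, 0.478, 0.022, 1.556, -0.012, 1.109, -0.083], 'joint_velocities': [0.001, -0.001, 0.001, -0.0, 0.002, -0.001, -0.0], 'tau': [0.001, -59.645, 1.608, -28.119, 0.012, 0.009, -0.0], 'ee_pos': [0.159, -0.655, 0.23], 'tcp_rot': [-0.001, 0.993, 0.119, -0.0], 'contact_force': [-0.392, -0.276, -0.08], 'wrist_torque': [0.01, 0.047, 0.015], 'grip_force': 0.0, 'gripper_width': 0.085}
scene [[554.2, 0.0, 316.2], [0.0, 554.2, 232.9], [0.0, 0.0, 1.0]] [[0.664, 0.747, 0.003], [0.607, -0.537, -0.585], [-0.435, 0.391, -0.811]] [-0.317, -0.34, 1.798]
top [[498.2, 0.0, 321.2], [0.0, 498.2, 237.9], [0.0, 0.0, 1.0]] [[0.015, -0.999, 0.031], [-0.995, -0.018, -0.103], [0.103, -0.03, -0.994]] [-0.126, 0.556, 1.108]
wrist [[371.6, 0.0, 321.0], [0.0, 371.6, 238.0], [0.0, 0.0, 1.0]] [[0.235, -0.972, -0.001], [-0.928, -0.225, 0.297], [-0.289, -0.068, -0.955]] [-0.673, -0.039, 0.38]
scene lamp_old [([251.0, 272.0], 0.67)]
scene lamp_new [([193.0, 367.0], 0.77)]
scene lamp_new_window [([205.0, 387.0], 0.91)]
scene cradle [([264.0, 276.0], 0.88)]
scene cradle_seat [([254.0, 275.0], 0.74)]
scene cradle_lens [([224.0, 260.0], 0.92), ([191.0, 368.0], 0.61)]
scene rest_wide [([205.0, 282.0], 0.63), ([166.0, 408.0], 0.56)]
scene rest_narrow [([203.0, 365.0], 0.75), ([205.0, 285.0], 0.39)]
scene rest_spare [([183.0, 389.0], 0.55)]
top lamp_old [([252.0, 358.0], 0.72)]
top lamp_new [([246.0, 204.0], 0.69)]
top lamp_new_window [([218.0, 206.0], 0.66)]
top cradle [([255.0, 352.0], 0.91)]
top cradle_seat [([252.0, 357.0], 0.87), ([244.0, 203.0], 0.5)]
top cradle_lens [([296.0, 344.0], 0.69)]
top rest_wide [([247.0, 128.0], 0.88)]
top rest_narrow [([246.0, 208.0], 0.6)]
top rest_spare [([247.0, 165.0], 0.72), ([183.0, 302.0], 0.46)]
```

View pics/scene0.png

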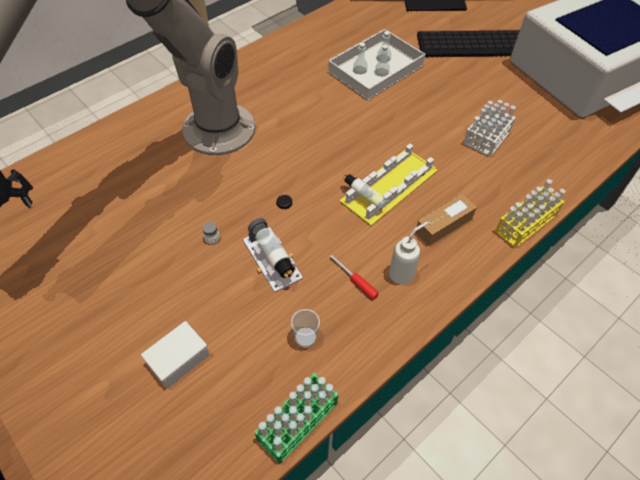

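View pics/top0.png

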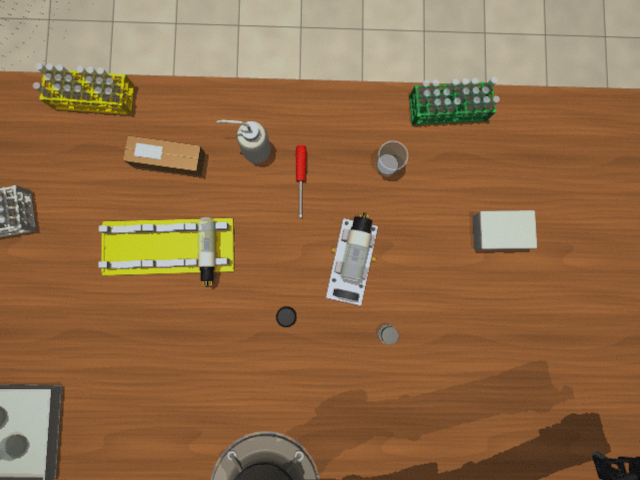

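The scene picture shows the cradle at about (272,258) with its lens end towards the robot, and the rack at (390,185). In the top picture the slim lamp lies in the rack at (207,250) with its window up (world +x). The fat lamp is in the cradle at (355,255), with the lens at (345,296). The wide rest is probably the far left one, near column 128.

```bash
cat > h.py <<'E'
from cell import *
import cv2,numpy as np
from scipy.spatial.transform import Rotation as Ro
def ray(c,px,k=None):
    k=k or calibration(c);m=k["mtx"];v,u=px
    x,y=(u-m[0][2])/m[0][0],(v-m[1][2])/m[1][1]
    if c=="wrist":
        r=np.hypot(x,y);d=np.array([x/r*np.sin(r),y/r*np.sin(r),np.cos(r)])
    else: d=np.array([x,y,1.])
    R=np.array(k["R"]);return -R.T@np.array(k["t"]),R.T@d
def atz(c,px,z,k=None):
    o,d=ray(c,px,k);return o+d*(z-o[2])/d[2]
def proj(c,X,k=None):
    k=k or calibration(c);m=k["mtx"];p=np.array(k["R"])@X+k["t"]
    q=p[:2]/p[2]
    if c=="wrist":
        r=np.hypot(*p[:2]);q=p[:2]/r*np.arctan2(r,p[2])
    return m[1][1]*q[1]+m[1][2],m[0][0]*q[0]+m[0][2]
Z=dict(lamp_old=.065,lamp_new=.0465,lamp_new_window=.0465,cradle=0,cradle_seat=.056,cradle_lens=.058,cradle_left=0,cradle_right=0,rest_wide=.008,rest_narrow=.008,rest_spare=.008)
def find(c,names,k=None,n=2,z={}):
    for a in names:
        for d in pinpoint(a,c)[:n]:
            print(c,a,round(d["confidence"],2),np.round(d["at"],1),(1000*atz(c,d["at"],z.get(a,Z.get(a,0)),k)).round(1))
def st():
    s=read_state();r=Ro.from_quat(np.array(s["tcp_rot"])[[1,2,3,0]]).as_matrix()
    print("t",round(s["time"],2),"tcp",np.round(np.array(s["ee_pos"])*1000,1),"yaw of tool y",np.degrees(np.arctan2(r[1,1],r[0,1])).round(2),"z",r[:,2].round(4),"q",np.round(s["joint_positions"],2),"F",np.round(s["contact_force"],1),"w",round(s["gripper_width"],4),s["grip_force"])
    return np.array(s["ee_pos"]),r
E
python3 - <<'E'
from h import *
for c in ("top","scene"):
    camera(c); find(c,list(Z)+["dust_cap","sample_jar"],n=2)
st()
E
python3 -m inch 2>&1 | tail -5
```

```text
top lamp_old 0.9 [252.8 356.4] [ 523.  -194.4   65. ]
top lamp_new 0.64 [245.  207.3] [536.  138.   46.5]
top lamp_new 0.51 [249.1 211.2] [527.  129.   46.5]
top lamp_new_window 0.87 [219.9 205.1] [592.5 145.1  46.5]
top cradle 0.9 [256.4 351.9] [ 519.3 -190.5    0. ]
top cradle_seat 0.64 [253.5 354.7] [ 522.1 -191.5   56. ]
top cradle_seat 0.28 [182.8 302.6] [680.  -72.2  56. ]
top cradle_lens 0.84 [293.5 342.7] [ 432.9 -165.5   58. ]
top cradle_lens 0.19 [333.7 386.1] [ 346.6 -261.9   58. ]
top cradle_left 0.44 [163.  386.6] [ 744.8 -271.8    0. ]
top cradle_right 0.36 [255.1 352.6] [ 522.4 -192.1    0. ]
top rest_wide 0.97 [246.3 124.9] [532.9 333.7   8. ]
top rest_narrow 0.98 [249.  208.5] [530.1 142.5   8. ]
top rest_spare 0.67 [247.6 126.3] [530.  330.3   8. ]
top rest_spare 0.64 [246.9 168.2] [533.3 235.    8. ]
top dust_cap 0.79 [319. 288.] [372.2 -44.2   0. ]
top sample_jar 0.87 [331.1 385.3] [ 347.6 -269.4    0. ]
scene lamp_old 0.63 [248.3 275. ] [ 524.4 -186.2   65. ]
scene lamp_old 0.17 [260.3 277.4] [ 557.4 -205.1   65. ]
scene lamp_new 0.75 [185.9 390.8] [566.3 207.7  
[... 219 characters left out ...]
 609.6 -542.8   56. ]
scene cradle_lens 0.75 [225.6 259. ] [ 434.3 -169.    58. ]
scene cradle_left 0.73 [262.2 275.7] [ 524.1 -188.2    0. ]
scene cradle_left 0.43 [358.1 178.4] [ 581.6 -537.2    0. ]
scene rest_wide 0.58 [165.7 407. ] [522.6 330.7   8. ]
scene rest_narrow 0.8 [200.8 364.1] [534.2 135.5   8. ]
scene rest_spare 0.64 [186.1 387.7] [540.6 227.4   8. ]
scene dust_cap 0.56 [202.9 285.6] [383.8 -36.7   0. ]
scene sample_jar 0.59 [238.2 210.9] [ 343.1 -273.     0. ]
scene sample_jar 0.24 [205.2 285.3] [389.9 -42.8   0. ]
t 2.45 tcp [ 159.  -656.   231.3] yaw of tool y -76.38 z [ 0. -0. -1.] q [ 1.22  0.48  0.02  1.56 -0.01  1.11 -0.08] F [ 0.2 -0.2  0.2] w 0.0852 0.0
invalid input
```

```bash
python3 -m inch '[[[0.030,-0.024,0],0],[[0.062,-0.049,0],0],[[0.094,-0.074,0],0],[[0.126,-0.099,0],0],[[0.158,-0.124,0],0]]'
python3 -m inch '[[[0.032,-0.025,0],0],[[0.064,-0.050,0],0],[[0.096,-0.075,0],0],[[0.128,-0.100,0],0],[[0.160,-0.125,0],0]]'
python3 -m inch '[[[0.032,-0.025,0],6],[[0.064,-0.050,0],12],[[0.096,-0.075,0],18],[[0.128,-0.100,0],24],[[0.144,-0.118,0],29]]'
python3 - <<'E'
from h import *
st();k=calibration("wrist");cv2.imwrite("pics/w1.png",camera("wrist")[:,:,::-1])
find("wrist",["lamp_old","cradle","cradle_seat","cradle_lens","cradle_left","cradle_right"],k)
E
```

```text
time: 2.87
ee_pos: [0.2843, -0.4967, 0.2315]
tcp_rot: [0.0, 0.993, 0.118, 0.0]
contact_force: [1.4, 0.1, -0.4]
gripper_width: 0.0853
grip_force: 0.0
time: 3.28
ee_pos: [0.4103, -0.3376, 0.2317]
tcp_rot: [0.0, 0.993, 0.118, 0.0]
contact_force: [0.8, -0.9, -0.3]
gripper_width: 0.0854
grip_force: 0.0
time: 3.7
ee_pos: [0.5247, -0.186, 0.2317]
tcp_rot: [-0.001, 0.991, -0.134, 0.001]
contact_force: [0.5, 0.3, -0.3]
gripper_width: 0.0853
grip_force: 0.0
t 3.7 tcp [ 524.7 -186.   231.7] yaw of tool y -105.42 z [ 0.0023  0.0014 -1.    ] q [ 0.37  0.29 -0.17  1.83  0.06  1.02 -1.66] F [ 0.5  0.3 -0.3] w 0.0853 0.0
wrist lamp_old 0.77 [217.2 330.9] [ 520.2 -192.2   65. ]
wrist cradle_lens 0.57 [311.  336.9] [ 427.4 -173.6   58. ]
```

View pics/w1.png

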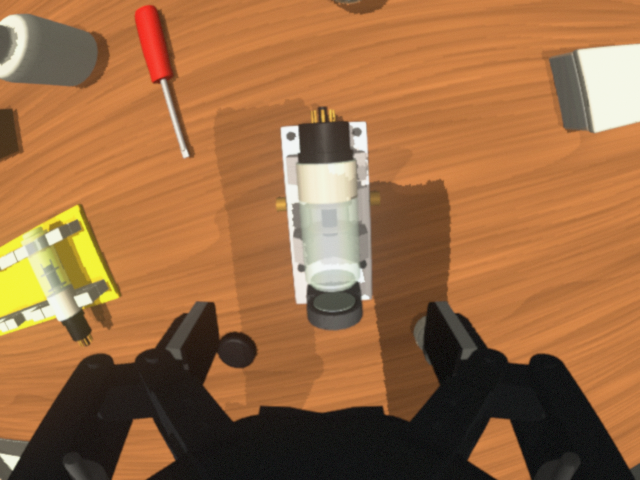

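The wrist picture shows the cradle nearly upright, with plate corners near (281,126), (366,122), (371,299) and (297,302). The fat lamp lies from (322,110) to (334,290) and the lens ring is at (335,305). I'll fit the plate edges next.

```bash
cat >> h.py <<'E'
def plate(img,k,z=.010,r0=128,r1=296,c0=265,c1=390):
    hsv=cv2.cvtColor(img,cv2.COLOR_RGB2HSV);m=(hsv[:,:,1]<70)&(hsv[:,:,2]>140)
    m[:,:c0]=0;m[:,c1:]=0;L=[];R=[]
    for r in range(r0,r1):
        c=np.flatnonzero(m[r])
        if len(c)>10: L.append(atz("wrist",(r,c[0]-.5),z,k)[:2]);R.append(atz("wrist",(r,c[-1]+.5),z,k)[:2])
    out=[]
    for P in (L,R):
        v=cv2.fitLine(np.float32(P)*1000,cv2.DIST_HUBER,0,.01,.001).ravel();out.append(v)
        print("edge dir",np.degrees(np.arctan2(v[1],v[0])).round(2),"pt",v[2:].round(1))
    return m,out
E
python3 - <<'E'
from h import *
st();k=calibration("wrist");img=camera("wrist")
m,o=plate(img,k)
u=-(o[0][:2]*np.sign(o[0][0])+o[1][:2]*np.sign(o[1][0]));u/=np.linalg.norm(u)
n=np.array([-u[1],u[0]]);d=[v[2:]@n for v in o];print("axis yaw",np.degrees(np.arctan2(u[1],u[0])),"width",d,"centre",np.mean(d))
# end edges along column centre
for c in (290,355,362):
    r=np.flatnonzero(m[:,c]);print(c,r[0],r[-1],[(atz("wrist",(q,c),.01,k)[:2]*1000@u).round(1) for q in (r[0]-.5,r[-1]+.5)])
print("u",u,"n",n)
for nm,p in (("lamp",(520.2,-192.2)),("top seat",(522.1,-191.5)),("scene cradle",(528.8,-185.8))): print(nm,np.array(p)@u,np.array(p)@n)
E
```

```text
t 4.05 tcp [ 520.7 -192.3  231.3] yaw of tool y -105.49 z [-4.e-04 -7.e-04 -1.e+00] q [ 0.38  0.29 -0.17  1.84  0.06  1.02 -1.65] F [-1.1  0.3  0.2] w 0.0856 0.0
edge dir -11.8 pt [ 520.4 -147.7]
edge dir -11.86 pt [ 497.5 -228.2]
axis yaw 168.1681 width [np.float32(37.85405), np.float32(121.37664)] centre 79.61534
290 142 301 [np.float64(-610.4), np.float64(-439.8)]
355 119 297 [np.float64(-628.9), np.float64(-440.1)]
362 206 297 [np.float64(-541.9), np.float64(-439.5)]
u [-0.9787534   0.20504099] n [-0.20504099 -0.9787534 ]
lamp -548.5563909292222 81.4540774822235
top seat -550.272493672371 80.37937222719192
scene cradle -555.6614077210426 73.42670327425004
```

```bash
python3 -m inch '[[[0.0005,0,0.02],-1],[[0.001,-0.001,0.04],-2],[[0.002,-0.002,0.06],-3],[[0.0023,-0.002,0.08],-3.7],[[0.0023,-0.002,0.08],-3.7]]'
python3 - <<'E'
from h import *
u=np.array([-.97875,.20504]);n=np.array([-.20504,-.97875])
st();k=calibration("wrist");img=camera("wrist");cv2.imwrite("pics/w2.png",img[:,:,::-1])
for z in (.065,):
  for _ in range(2):
    for d in pinpoint("lamp_old","wrist")[:1]:
      p=1000*atz("wrist",d["at"],z,k)[:2];print(d["confidence"],p,p@u+551.4,p@n-79.6)
for a,b in ((-52,0),(52,0),(25,0),(-25,0),(0,25),(0,-25),(-97,0)): print(a,b,np.round(proj("wrist",np.r_[(u*(-551.4+a)+n*(79.6+b))/1000,.065],k)))
E
```

```text
time: 4.52
ee_pos: [0.5213, -0.1898, 0.1478]
tcp_rot: [-0.0, 0.995, -0.102, -0.003]
contact_force: [0.1, -0.7, 0.2]
gripper_width: 0.0853
grip_force: 0.0
t 4.52 tcp [ 521.3 -189.8  147.8] yaw of tool y -101.74 z [-0.0063  0.0015 -1.    ] q [ 0.38  0.39 -0.18  1.91  0.09  0.86 -1.62] F [ 0.1 -0.7  0.2] w 0.0853 0.0
0.94 [ 517.86787768 -189.57332062] 5.666701061346998 -0.23874207920971457
0.94 [ 517.86787768 -189.57332062] 5.666701061346998 -0.23874207920971457
-52 0 [158. 324.]
52 0 [312. 324.]
25 0 [276. 324.]
-25 0 [202. 324.]
0 25 [240. 363.]
0 -25 [240. 285.]
-97 0 [ 84. 324.]
```

View pics/w2.png

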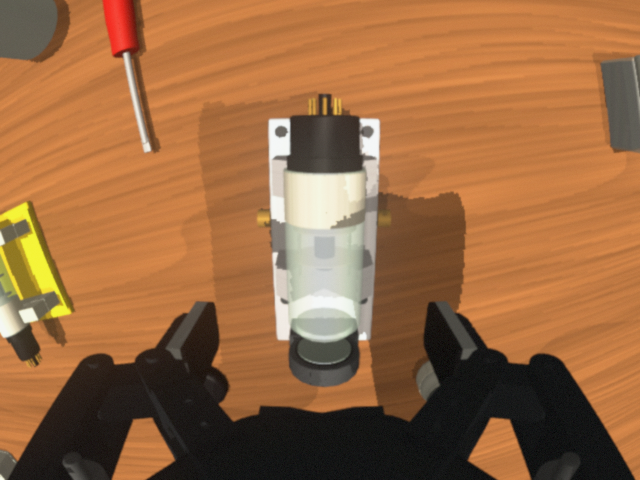

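The fat lamp lies centred across the V. Its pins end at row 95, where a centred lamp would put them at row 84, so it sits about 5–6 mm towards the lens. I'll grasp it there.

```bash
python3 -m inch '[[[-0.003,0,0.02],0],[[-0.0055,0,0.045],0],[[-0.0055,0,0.07],0],[[-0.0055,0,0.095],0],[[-0.0055,0,0.109],0]]'
python3 -m inch '[[[0,0,0],0],[[0,0,0],0],[[0,0,0],0],[[0,0,0],0],[[0,0,0],0]]' 1 30
python3 -m inch '[[[0,0,0],0],[[0,0,0],0],[[0,0,0],0],[[0,0,0],0],[[0,0,0],0]]'
python3 -c "from h import *;st()"
```

```text
time: 5.08
ee_pos: [0.5189, -0.1885, 0.0417]
tcp_rot: [0.0, 0.995, -0.102, 0.0]
contact_force: [-0.3, 0.6, -0.1]
gripper_width: 0.0853
grip_force: 0.0
time: 5.5
ee_pos: [0.5198, -0.1916, 0.0449]
tcp_rot: [0.002, 0.995, -0.103, 0.002]
contact_force: [-2.9, -6.5, 2.6]
gripper_width: 0.0494
grip_force: 30.8
time: 5.92
ee_pos: [0.5198, -0.1915, 0.0449]
tcp_rot: [0.002, 0.995, -0.103, 0.002]
contact_force: [-1.9, -6.5, 3.6]
gripper_width: 0.0493
grip_force: 30.8
t 5.92 tcp [ 519.8 -191.5   44.9] yaw of tool y -101.82 z [ 0.0031 -0.004  -1.    ] q [ 0.36  0.53 -0.15  1.98  0.14  0.63 -1.66] F [-1.9 -6.5  3.6] w 0.0493 30.755779445171356
```

```bash
python3 -m inch '[[[0,0,-0.006],0],[[0,0,-0.03],0],[[0,0,-0.065],0],[[0,0,-0.105],0],[[0,0,-0.145],0]]'
python3 -m inch '[[[-0.003,-0.017,-0.004],-6.4],[[-0.006,-0.034,-0.008],-12.8],[[-0.009,-0.051,-0.01],-19.2],[[-0.012,-0.068,-0.01],-25.6],[[-0.0157,-0.0859,-0.01],-32]]'
python3 -m inch '[[[0.0064,-0.0162,0],-6.4],[[0.013,-0.0325,0],-12.8],[[0.019,-0.0487,0],-19.2],[[0.0258,-0.065,0],-25.6],[[0.0322,-0.0812,0],-32]]'
python3 -m inch '[[[0.014,-0.0104,0],-6.4],[[0.028,-0.0207,0],-12.8],[[0.042,-0.031,0],-19.2],[[0.056,-0.0414,0],-25.6],[[0.0703,-0.0518,0],-32]]'
python3 -m inch '[[[0.0174,-0.0013,0],-6.4],[[0.0348,-0.0026,0],-12.8],[[0.0522,-0.004,0],-19.2],[[0.0697,-0.0053,0],-25.6],[[0.0871,-0.0066,0],-32]]'
python3 -m inch '[[[0.0155,0.0081,0],-6.4],[[0.031,0.0162,0],-12.8],[[0.0464,0.0243,0],-19.2],[[0.062,0.0324,0],-25.6],[[0.0774,0.0405,0],-32]]'
python3 - <<'E'
from h import *
for _ in range(3): camera("top")
st();k=calibration("wrist");cv2.imwrite("pics/w3.png",camera("wrist")[:,:,::-1])
np.save("k3.npy",np.c_[k["R"],k["t"]])
find("wrist",["rest_wide","rest_spare","rest_narrow","lamp_new","lamp_new_window"],k)
E
```

```text
time: 6.33
ee_pos: [0.5188, -0.1876, 0.1904]
tcp_rot: [-0.0, 0.995, -0.102, 0.001]
contact_force: [0.5, -0.3, -0.8]
gripper_width: 0.0493
grip_force: 31.6
time: 6.75
ee_pos: [0.5215, -0.0999, 0.1995]
tcp_rot: [0.001, 0.984, 0.179, 0.001]
contact_force: [0.1, -0.8, -0.8]
gripper_width: 0.0488
grip_force: 31.8
time: 7.17
ee_pos: [0.5233, -0.0123, 0.1992]
tcp_rot: [0.001, 0.896, 0.443, 0.001]
contact_force: [-0.1, -0.7, -0.8]
gripper_width: 0.0494
grip_force: 31.8
time: 7.58
ee_pos: [0.5251, 0.0748, 0.1991]
tcp_rot: [0.001, 0.739, 0.673, 0.001]
contact_force: [-0.1, -0.1, -1.6]
gripper_width: 0.0489
grip_force: 31.7
time: 8.0
ee_pos: [0.5272, 0.1621, 0.1991]
tcp_rot: [0.001, 0.525, 0.851, 0.0]
contact_force: [0.5, 0.0, -2.4]
gripper_width: 0.0492
grip_force: 31.7
time: 8.42
ee_pos: [0.5292, 0.2494, 0.1991]
tcp_rot: [0.001, 0.27, 0.963, 0.0]
contact_force: [1.0, 1.8, -1.2]
gripper_width: 0.049
grip_force: 31.7
t 8.57 tcp [528.7 250.1 198.8] yaw of tool y 58.39 z [ 0.0015  0.001  -1.    ] q [ 0.09  0.5  -0.85  1.77  0.42  1.07  0.11] F [ 0.4 -1.2 -1.1] w 0.0488 31.704052090644836
```

View pics/w3.png

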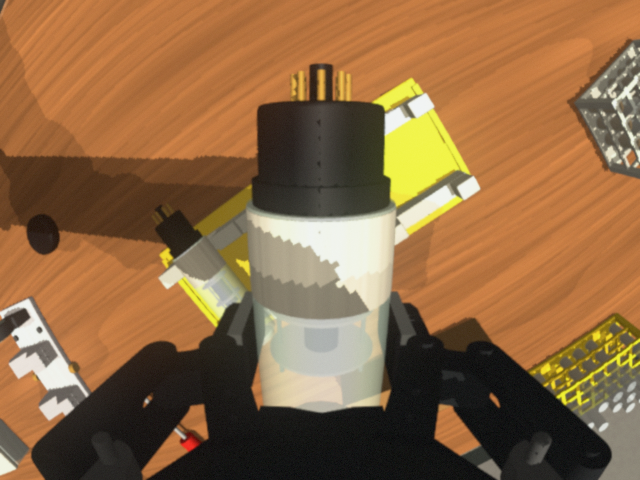

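The wrist picture shows the lamp held centred with its pins up. The rack is behind it, with the slim lamp at (200,255), the far end cheeks at (430,100) and (470,187), and the outermost rest empty. An enlarged crop of the top picture will let me compare the notch widths.

Run:
```python
from h import *
im=cv2.imread("pics/top0.png")[205:290,90:245];cv2.imwrite("pics/c4.png",cv2.resize(im,None,fx=5,fy=5,interpolation=cv2.INTER_CUBIC))
k=calibration("top")
full=cv2.imread("pics/top0.png")
hsv=cv2.cvtColor(full,cv2.COLOR_BGR2HSV)
Y=((hsv[:,:,0]>22)&(hsv[:,:,0]<35)&(hsv[:,:,1]>150)&(hsv[:,:,2]>120)).astype(np.uint8);Y[:200]=0;Y[300:]=0
Y[:, :90]=0;Y[:,245:]=0
r=cv2.minAreaRect(cv2.findNonZero(Y));b=cv2.boxPoints(r);print(b.round(1).tolist())
print([(1000*atz("top",(p[1],p[0]),.006,k)).round(1).tolist() for p in b])
```

```text
[[101.0, 218.0], [233.0, 218.0], [233.0, 284.0], [101.0, 284.0]]
[[597.7, 392.7, 6.0], [603.8, 88.9, 6.0], [450.5, 83.8, 6.0], [445.8, 383.5, 6.0]]
```

View pics/c4.png

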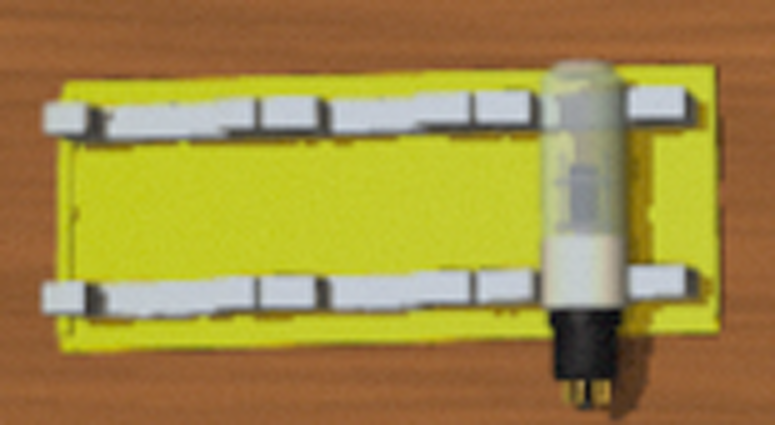

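In the crop, rest by rest, the left notch spans 88–213 px (about 56 mm). The middle notch spans 320–416 px and the right one 530–626 px (about 43 mm each). So the wide rest is the outermost, at the +y end. Next I fit the rack plate in the wrist picture.

Run:
```python
from h import *
k=calibration("top")
f=lambda x,y:(1000*atz("top",((y+.5)/5-.5+205,(x+.5)/5-.5+90),.048,k)[:2])
for nm,x,y1,y2 in (("wide",150.5,116,293),("spare",368,110,288),("narrow",578,105,282)):
    a,b=f(x,y1),f(x,y2);print(nm,((a+b)/2).round(1),"raillen",np.linalg.norm(a-b).round(1))
a,b=f(66,118),f(660,103);print("yaw",np.degrees(np.arctan2(*(a-b)))) 
kk=np.load("k3.npy");k=calibration("wrist");k=dict(mtx=k["mtx"],R=kk[:,:3],t=kk[:,3])
im=cv2.imread("pics/w3.png");hsv=cv2.cvtColor(im,cv2.COLOR_BGR2HSV)
Y=((hsv[:,:,0]>22)&(hsv[:,:,0]<36)&(hsv[:,:,1]>150)&(hsv[:,:,2]>110)).astype(np.uint8);Y[330:]=0;Y[:,485:]=0;Y[:75]=0;Y[250:,300:]=0
pt=np.argwhere(Y);W=np.array([1000*atz("wrist",p,.008,k)[:2] for p in pt])
W=W[(W[:,0]>440)&(W[:,0]<630)&(W[:,1]>60)&(W[:,1]<410)]
print(len(W),W.min(0),W.max(0))
r=cv2.minAreaRect(np.float32(W));print(r)
# slice-wise extents
for y in range(80,400,20):
    s=W[abs(W[:,1]-y)<2]
    if len(s):print(y,s[:,0].min().round(1),s[:,0].max().round(1),end=" | ")
print()
for x in range(460,600,15):
    s=W[abs(W[:,0]-x)<2]
    if len(s):print(x,s[:,1].min().round(1),s[:,1].max().round(1),end=" | ")
```

```text
wide [531.4 330.8] raillen 78.9
spare [535.6 235.2] raillen 79.6
narrow [539.8 142.5] raillen 79.4
yaw -2.574797627297543
8443 [465.84479796  85.17504508] [592.65639714 390.93191866]
((534.38330078125, 238.08108520507812), (124.60970306396484, 303.01788330078125), 2.626542329788208)
100 479.4 572.0 | 140 477.7 488.3 | 160 476.6 544.4 | 180 475.9 511.0 | 200 474.3 484.7 | 320 522.3 592.6 | 340 468.1 591.6 | 360 466.6 590.8 | 380 465.8 561.0 | 
475 142.6 386.8 | 490 85.4 193.1 | 505 330.9 388.4 | 520 85.9 388.8 | 535 86.5 389.4 | 550 87.2 390.2 | 565 88.4 390.8 |
```

```bash
python3 -m inch '[[[0.0083,0.0142,0],-6.84],[[0.0166,0.0284,0],-13.7],[[0.025,0.0427,0],-20.5],[[0.0333,0.0569,0],-27.4],[[0.0416,0.0711,0],-34.2]]'
python3 -m inch '[[[0,0,0.01],0],[[0,0,0.03],0],[[0,0,0.055],0],[[0,0,0.07],0],[[0,0,0.075],0]]'
python3 - <<'E'
from h import *
for _ in range(2): camera("wrist")
st();k=calibration("wrist");im=camera("wrist")[:,:,::-1].copy();cv2.imwrite("pics/w5.png",im)
np.save("k5.npy",np.c_[k["R"],k["t"]])
c,s=np.cos(np.radians(2.6)),np.sin(np.radians(2.6));O=np.array([530.5,332.5])
for a in (-40,40):
  for b in (-47.5,47.5,-28,28):
    for dx in(-7,7):
      r,q=proj("wrist",np.r_[(O+[(a+dx)*c-b*s,(a+dx)*s+b*c])/1000,.048],k);print(a,b,dx,round(r),round(q),end="; ");cv2.circle(im,(round(q),round(r)),2,(255,0,255),-1)
cv2.imwrite("pics/w5b.png",im)
E
```

```text
time: 9.28
ee_pos: [0.5312, 0.3308, 0.1974]
tcp_rot: [0.0, -0.024, 1.0, -0.0]
contact_force: [-0.5, -0.3, -1.3]
gripper_width: 0.0492
grip_force: 31.8
time: 9.7
ee_pos: [0.5299, 0.3281, 0.1189]
tcp_rot: [-0.002, -0.021, 1.0, -0.002]
contact_force: [-0.8, -0.9, -1.9]
gripper_width: 0.0495
grip_force: 31.8
t 9.8 tcp [530.6 329.7 121.2] yaw of tool y 92.43 z [-0.0017 -0.0016 -1.    ] q [-0.02  0.69 -0.91  1.73  0.62  1.04  0.46] F [-0.3  0.1 -2.3] w 0.0494 31.789369583129883
-40 -47.5 -7 179 243; -40 -47.5 7 202 244; -40 47.5 -7 178 403; -40 47.5 7 201 402; -40 -28 -7 178 276; -40 -28 7 201 276; -40 28 -7 178 371; -40 28 7 201 371; 40 -47.5 -7 301 251; 40 -47.5 7 319 253; 40 47.5 -7 300 396; 40 47.5 7 319 394; 40 -28 -7 301 281; 40 -28 7 320 282; 40 28 -7 301 367; 40 28 7 319 366;
```

View pics/w5b.png

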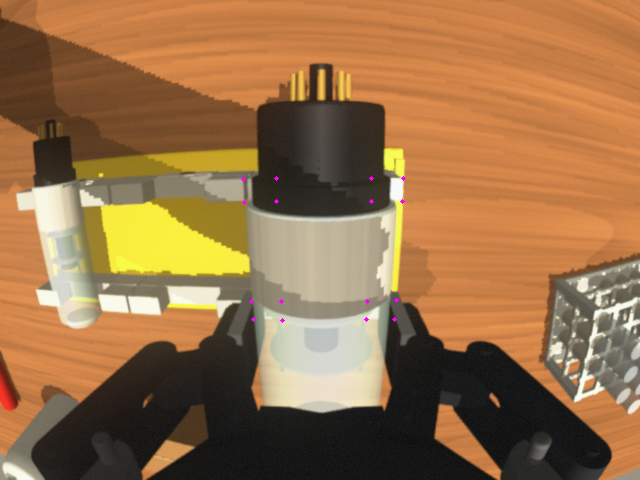

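The predicted cheek ends and seam (magenta, columns 243 and 402) match the picture (245 and 403) within about 1 mm. I'll centre on y ≈ 333 and check that it has settled.

```bash
python3 -m inch '[[[0,0.002,0],0],[[0,0.004,0],0],[[0,0.004,0],0],[[0,0.004,0.01],0],[[0,0.004,0.02],0]]'
python3 -m inch '[[[0,0,0.005],0],[[0,0,0.008],0],[[0,0,0.01],0],[[0,0,0.01],0],[[0,0,0.01],0]]'
python3 - <<'E'
from h import *
camera("wrist");camera("wrist");st();k=calibration("wrist");im=camera("wrist");cv2.imwrite("pics/w6.png",im[:,:,::-1])
c,s=np.cos(np.radians(2.6)),np.sin(np.radians(2.6))
g=im[:,:,:].astype(int).sum(2)
# seam (dark) and outer end of near rail: intensity along mid-line of upper rail at z=.048
O=np.array([530.5,333.])
for lo,hi in ((-60,-40),(40,60)):
  for a in (-43,-40,-37):
    v=[]
    for b in np.arange(lo,hi,1):
        r,q=proj("wrist",np.r_[(O+[a*c-b*s,a*s+b*c])/1000,.048],k);v.append(int(g[round(r),round(q)]))
    print(lo,a,v)
E
```

```text
time: 10.27
ee_pos: [0.5312, 0.3352, 0.1024]
tcp_rot: [0.001, -0.022, 1.0, 0.0]
contact_force: [-0.2, 0.0, -1.0]
gripper_width: 0.0495
grip_force: 31.8
time: 10.68
ee_pos: [0.5307, 0.335, 0.0923]
tcp_rot: [-0.0, -0.022, 1.0, 0.0]
contact_force: [-0.5, 0.9, -1.0]
gripper_width: 0.0493
grip_force: 31.8
t 10.78 tcp [530.9 335.1  92.6] yaw of tool y 92.52 z [ 5.e-04  4.e-04 -1.e+00] q [-0.05  0.73 -0.88  1.74  0.66  1.    0.43] F [ 0.1 -0.5 -1.6] w 0.0491 31.789684295654297
-60 -43 [497, 493, 496, 493, 493, 500, 493, 501, 500, 493, 492, 451, 303, 271, 349, 484, 493, 495, 499, 501]
-60 -40 [491, 492, 489, 493, 489, 490, 491, 485, 490, 492, 490, 460, 334, 277, 387, 465, 490, 495, 488, 490]
-60 -37 [490, 489, 483, 489, 482, 490, 492, 493, 489, 492, 485, 482, 351, 276, 400, 488, 488, 493, 490, 489]
40 -43 [748, 749, 749, 749, 749, 749, 726, 461, 408, 406, 405, 409, 405, 409, 400, 407, 409, 406, 407, 407]
40 -40 [675, 738, 748, 748, 748, 748, 714, 435, 405, 408, 407, 406, 405, 403, 411, 409, 396, 402, 404, 402]
40 -37 [337, 371, 599, 744, 748, 747, 742, 556, 411, 412, 411, 404, 411, 405, 399, 400, 405, 395, 398, 396]
```

Run:
```python
from h import *
p,R=st();k=calibration("wrist");im=cv2.imread("pics/w6.png")
g=cv2.cvtColor(im,cv2.COLOR_BGR2GRAY).astype(int)
for row in (130,150):
    c=np.flatnonzero(g[row,200:440]<75)+200;print(row,c.min(),c.max(),(c.min()+c.max())/2)
for h in (.015,.02,.025): 
    for a in (.06,.09): print(h,a,np.round(proj("wrist",p+R@np.array([a,0,-h]),k),1), np.round(proj("wrist",p+R@np.array([a,.001,-h]),k),1))
```

```text
t 10.83 tcp [530.9 335.1  92.7] yaw of tool y 92.52 z [ 5.e-04  4.e-04 -1.e+00] q [-0.05  0.73 -0.88  1.74  0.66  1.    0.43] F [ 0.2  0.  -1. ] w 0.049 31.78964853286743
130 256 383 319.5
150 258 382 320.0
0.015 0.06 [175.  317.1] [175. 320.]
0.015 0.09 [ 88.2 316.9] [ 88.1 319.9]
0.02 0.06 [177.  316.9] [177. 320.]
0.02 0.09 [ 86.6 316.8] [ 86.6 319.9]
0.025 0.06 [179.2 316.8] [179.2 319.9]
0.025 0.09 [ 85.  316.6] [ 85.  319.8]
```

```bash
python3 -m inch '[[[0,-0.0015,0.005],0],[[0,-0.0032,0.012],0],[[0,-0.0032,0.02],0],[[0,-0.0032,0.027],0],[[0,-0.0032,0.03],0]]'
python3 -m inch '[[[0,0,0.002],0],[[0,0,0.005],0],[[0,0,0.009],0],[[0,0,0.013],0],[[0,0,0.016],0]]'
python3 -c "from h import *;camera('wrist');st()"
```

```text
time: 11.25
ee_pos: [0.5302, 0.3309, 0.0605]
tcp_rot: [-0.001, -0.022, 1.0, -0.001]
contact_force: [0.6, -0.4, -1.2]
gripper_width: 0.0493
grip_force: 31.8
time: 11.67
ee_pos: [0.5308, 0.3317, 0.0459]
tcp_rot: [-0.0, -0.022, 1.0, -0.0]
contact_force: [-0.2, 0.4, -1.2]
gripper_width: 0.0489
grip_force: 31.8
t 11.72 tcp [530.6 331.3  45.4] yaw of tool y 92.52 z [-7.e-04 -6.e-04 -1.e+00] q [-0.07  0.78 -0.84  1.77  0.71  0.93  0.4 ] F [ 0.5 -0.8 -1.6] w 0.0488 31.79059624671936
```

```bash
python3 -m inch '[[[0,0,0.002],0],[[0,0,0.004],0],[[0,0,0.006],0],[[0,0,0.008],0],[[0,0,0.009],0]]'
python3 -m inch '[[[0,0,0.0007],0],[[0,0,0.0014],0],[[0,0,0.002],0],[[0,0,0.0025],0],[[0,0,0.003],0]]'
python3 -c "from h import *;camera('wrist');st()"
```

```text
time: 12.13
ee_pos: [0.5308, 0.3315, 0.037]
tcp_rot: [-0.0, -0.022, 1.0, -0.0]
contact_force: [-0.4, -0.7, -1.2]
gripper_width: 0.0491
grip_force: 31.8
time: 12.55
ee_pos: [0.5309, 0.3317, 0.0343]
tcp_rot: [0.0, -0.022, 1.0, 0.0]
contact_force: [0.0, -0.9, -1.6]
gripper_width: 0.0493
grip_force: 31.8
t 12.6 tcp [530.8 331.6  34.2] yaw of tool y 92.52 z [ 0.e+00 -1.e-04 -1.e+00] q [-0.08  0.79 -0.83  1.77  0.73  0.91  0.39] F [-0.4 -0.4 -1.8] w 0.0493 31.79041028022766
```

```bash
python3 -m inch '[[[0,0,0.0005],0],[[0,0,0.001],0],[[0,0,0.0013],0],[[0,0,0.0016],0],[[0,0,0.002],0]]'
python3 -m inch '[[[0,0,0.0004],0],[[0,0,0.0007],0],[[0,0,0.001],0],[[0,0,0.001],0],[[0,0,0.001],0]]'
python3 -c "from h import *;camera('wrist');st()"
```

```text
time: 13.02
ee_pos: [0.5309, 0.3317, 0.0326]
tcp_rot: [0.0, -0.022, 1.0, -0.0]
contact_force: [-1.6, -1.1, 5.0]
gripper_width: 0.0491
grip_force: 32.1
time: 13.43
ee_pos: [0.5309, 0.3317, 0.0325]
tcp_rot: [0.0, -0.022, 1.0, -0.0]
contact_force: [-2.5, -3.6, 8.7]
gripper_width: 0.0491
grip_force: 32.8
t 13.48 tcp [531.  331.7  32.5] yaw of tool y 92.52 z [ 8.e-04 -6.e-04 -1.e+00] q [-0.08  0.8  -0.83  1.77  0.73  0.91  0.38] F [-2.5 -2.9 10.3] w 0.0493 32.80826389789581
```

```bash
python3 -m inch '[[[0,0,-0.001],0],[[0,0,-0.001],0],[[0,0,-0.001],0],[[0,0,-0.001],0],[[0,0,-0.001],0]]' -1
python3 -m inch '[[[0,0,0],0],[[0,0,-0.003],0],[[0,0,-0.02],0],[[0,0,-0.05],0],[[0,0,-0.085],0]]'
python3 -m inch '[[[0,-0.01,-0.03],0],[[0,-0.04,-0.05],0],[[0,-0.08,-0.055],0],[[0,-0.12,-0.055],0],[[0,-0.155,-0.055],0]]'
python3 -m inch '[[[0,-0.02,0],0],[[0,-0.035,0],0],[[0,-0.035,0],0],[[0,-0.035,0],0],[[0,-0.035,0],0]]'
python3 - <<'E'
from h import *
camera('wrist');st();k=calibration("wrist");im=camera("wrist");cv2.imwrite("pics/w7.png",im[:,:,::-1])
np.save("k7.npy",np.c_[k["R"],k["t"]])
find("wrist",["lamp_new","lamp_new_window","rest_narrow","rest_spare","lamp_old"],k,z=dict(lamp_old=.053))
E
```

```text
time: 13.9
ee_pos: [0.5308, 0.3316, 0.0321]
tcp_rot: [-0.0, -0.022, 1.0, 0.0]
contact_force: [-0.2, 0.3, 1.6]
gripper_width: 0.0853
grip_force: 0.0
time: 14.32
ee_pos: [0.5298, 0.331, 0.1178]
tcp_rot: [-0.001, -0.022, 1.0, -0.001]
contact_force: [1.5, -0.2, 0.3]
gripper_width: 0.0853
grip_force: 0.0
time: 14.73
ee_pos: [0.5381, 0.1749, 0.1743]
tcp_rot: [0.001, -0.022, 1.0, -0.0]
contact_force: [1.2, -0.6, 0.3]
gripper_width: 0.0853
grip_force: 0.0
time: 15.15
ee_pos: [0.5391, 0.1434, 0.1733]
tcp_rot: [0.001, -0.023, 1.0, 0.001]
contact_force: [-0.6, 0.4, 0.3]
gripper_width: 0.0853
grip_force: 0.0
t 15.2 tcp [539.  143.8 173.1] yaw of tool y 92.65 z [ 8.0e-04  1.1e-03 -1.0e+00] q [ 0.38  0.54 -0.99  1.85  0.52  1.04  0.79] F [ 0.5  1.2 -0. ] w 0.0853 0.0
wrist lamp_new 0.87 [232.3 319.1] [541.6 143.9  46.5]
wrist lamp_new_window 0.79 [299.  318.7] [597.7 146.   46.5]
wrist rest_narrow 0.39 [227.  317.3] [548.3 142.5   8. ]
wrist rest_spare 0.67 [190.9  21.3] [ 519.7 -177.7    8. ]
wrist lamp_old 0.71 [231.9 546.1] [530.  334.7  53. ]
```

View pics/w7.png

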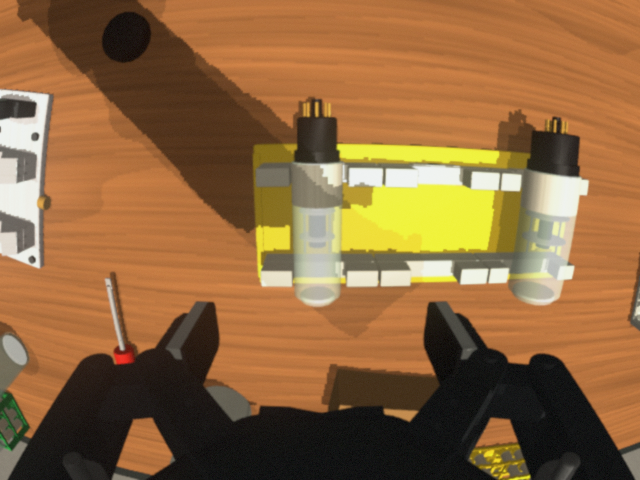

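The wrist picture shows the fat lamp lying in the wide rest at (546,230). The slim lamp is under the gripper, with its pins at row 97, base/glass joint near row 163 and window at row 305, column 318. Next I check its lengthwise position.

Run:
```python
from h import *
p,R=st()
kk=np.load("k7.npy");k=calibration("wrist");k=dict(mtx=k["mtx"],R=kk[:,:3],t=kk[:,3])
g=cv2.cvtColor(cv2.imread("pics/w7.png"),cv2.COLOR_BGR2GRAY)
print(g[90:110,314:320].mean(1).round().tolist());print("joint",g[150:172,310:325].mean(1).round().tolist());print("win",g[292:312,312:324].mean(1).round().tolist())
c,s=np.cos(np.radians(2.6)),np.sin(np.radians(2.6));O=np.array([540.5,143.6])
for a,z in ((-97,.0465),(-52,.0465),(-52,.061),(-52,.065),(52,.0465),(58,.0465),(58,.05),(0,.0465)):
    print(a,z,np.round(proj("wrist",np.r_[(O+[a*c,a*s])/1000,z],k),1))
q=p+R@np.array([0,0,0]);q[2]=.0465;print("tcp axis",q,np.round(proj("wrist",q,k),1))
for r in (130,145,240,260):
  print(r,(np.abs(np.diff(g[r,280:360].astype(int)))>18).nonzero()[0]+280)
```

```text
t 15.5 tcp [539.  142.5 172.3] yaw of tool y 92.59 z [-2.e-04  2.e-04 -1.e+00] q [ 0.38  0.54 -0.99  1.85  0.52  1.04  0.79] F [-0.6 -0.2 -0.1] w 0.0851 0.0
[130.0, 130.0, 130.0, 129.0, 127.0, 125.0, 123.0, 118.0, 105.0, 78.0, 61.0, 72.0, 100.0, 117.0, 120.0, 121.0, 122.0, 122.0, 122.0, 122.0]
joint [56.0, 57.0, 62.0, 66.0, 66.0, 65.0, 64.0, 64.0, 64.0, 63.0, 62.0, 62.0, 78.0, 128.0, 182.0, 194.0, 192.0, 189.0, 182.0, 176.0, 175.0, 175.0]
win [178.0, 178.0, 178.0, 179.0, 178.0, 179.0, 181.0, 192.0, 214.0, 225.0, 224.0, 215.0, 204.0, 190.0, 163.0, 132.0, 120.0, 119.0, 123.0, 130.0]
-97 0.0465 [100.  318.6]
-52 0.0465 [162.  318.7]
-52 0.061 [164.1 318.6]
-52 0.065 [164.7 318.5]
52 0.0465 [293.2 318.9]
58 0.0465 [299.9 318.9]
58 0.05 [301.8 318.9]
0 0.0465 [230.9 318.8]
tcp axis [0.53902849 0.1425421  0.0465    ] [229.  317.4]
130 [296 335 336 337]
145 [295 296 297 335 336 337]
240 [288 289 290]
260 []
```

```bash
python3 -m inch '[[[-0.0005,-0.001,0.02],0],[[-0.0005,-0.001,0.05],0],[[-0.0005,-0.001,0.085],0],[[-0.0005,-0.001,0.115],0],[[-0.0005,-0.001,0.13],0]]'
python3 -m inch '[[[0,0,0.008],0],[[0,0,0.013],0],[[0,0,0.015],0],[[0,0,0.015],0],[[0,0,0.015],0]]'
python3 -m inch '[[[0,0,0],0],[[0,0,0],0],[[0,0,0],0],[[0,0,0],0],[[0,0,0],0]]' 1 30
python3 -m inch '[[[0,0,0],0],[[0,0,0],0],[[0,0,0],0],[[0,0,0],0],[[0,0,0],0]]'
python3 -c "from h import *;st()"
```

```text
time: 15.92
ee_pos: [0.5378, 0.1401, 0.0389]
tcp_rot: [-0.002, -0.022, 1.0, -0.001]
contact_force: [-0.8, -1.2, -1.1]
gripper_width: 0.0857
grip_force: 0.0
time: 16.33
ee_pos: [0.5407, 0.1413, 0.0286]
tcp_rot: [0.001, -0.022, 1.0, 0.0]
contact_force: [-0.5, 0.5, -0.2]
gripper_width: 0.0852
grip_force: 0.0
time: 16.75
ee_pos: [0.5399, 0.1408, 0.0277]
tcp_rot: [0.0, -0.022, 1.0, -0.0]
contact_force: [0.4, -1.8, 3.7]
gripper_width: 0.0359
grip_force: 29.6
time: 17.17
ee_pos: [0.5399, 0.1408, 0.0277]
tcp_rot: [0.0, -0.022, 1.0, -0.0]
contact_force: [-0.8, -2.0, 5.5]
gripper_width: 0.0361
grip_force: 29.6
t 17.17 tcp [539.9 140.8  27.7] yaw of tool y 92.52 z [ 5.e-04 -4.e-04 -1.e+00] q [ 0.26  0.72 -0.83  1.94  0.73  0.81  0.63] F [-0.8 -2.   5.5] w 0.0361 29.56620454788208
```

```bash
python3 -m inch '[[[0,0,-0.006],0],[[0,0,-0.03],0],[[0,0,-0.065],0],[[0,0,-0.105],0],[[0,0,-0.135],0]]'
python3 -m inch '[[[0.001,-0.011,-0.005],6.5],[[0.002,-0.022,-0.01],13],[[0.003,-0.033,-0.01],19.4],[[0.004,-0.044,-0.01],25.9],[[0.0053,-0.0553,-0.01],32.4]]'
python3 -m inch '[[[-0.005,-0.01,0],6.5],[[-0.01,-0.02,0],13],[[-0.015,-0.03,0],19.4],[[-0.02,-0.04,0],25.9],[[-0.0252,-0.0495,0],32.4]]'
python3 -m inch '[[[-0.0096,-0.0057,0],6.5],[[-0.019,-0.0113,0],13],[[-0.0287,-0.017,0],19.4],[[-0.038,-0.0226,0],25.9],[[-0.0478,-0.0283,0],32.4]]'
python3 -m inch '[[[-0.011,0,0],6.5],[[-0.022,0.001,0],13],[[-0.033,0.001,0],19.4],[[-0.044,0.001,0],25.9],[[-0.0555,0.0017,0],32.4]]'
python3 -m inch '[[[-0.0092,0.0062,0],6.5],[[-0.0184,0.0125,0],13],[[-0.0276,0.0187,0],19.4],[[-0.0368,0.025,0],25.9],[[-0.046,0.0312,0],32.4]]'
python3 -m inch '[[[-0.0044,0.0102,0],6.5],[[-0.0088,0.0204,0],13],[[-0.0133,0.0306,0],19.4],[[-0.0177,0.0408,0],25.9],[[-0.0221,0.051,0],32.4]]'
python3 -m inch '[[[0,0,0.02],0],[[0,0,0.045],0],[[0,0,0.065],0],[[0,0,0.07],0],[[0,0,0.07],0]]'
python3 - <<'E'
from h import *
camera('wrist');p,R=st();k=calibration("wrist");im=camera("wrist")[:,:,::-1].copy();cv2.imwrite("pics/w8.png",im)
np.save("k8.npy",np.c_[k["R"],k["t"]])
u=np.array([-.97875,.20504]);n=np.array([-.20504,-.97875])
print("u",p[:2]*1000@u,"n",p[:2]*1000@n)
for a,b,z in [(-78,42,.01),(-78,-42,.01),(112,42,.01),(112,-42,.01)]+[(x,y,.054) for x in(-50,-25,25,50) for y in (-36,36)]:
    r,q=proj("wrist",np.r_[(u*(-551.4+a)+n*(79.6+b))/1000,z],k);cv2.circle(im,(round(q),round(r)),2,(255,0,255),-1)
for a,h in ((97,.0188),(52,.0188+.0185),(52,.0188),(-58,.0188)):
    r,q=proj("wrist",p+R@np.array([a/1000,0,-h]),k);print(a,h,round(r,1),round(q,1));cv2.circle(im,(round(q),round(r)),2,(0,255,0),-1)
cv2.imwrite("pics/w8b.png",im)
E
```

```text
time: 17.58
ee_pos: [0.5397, 0.1415, 0.1648]
tcp_rot: [0.0, -0.022, 1.0, 0.0]
contact_force: [0.5, 0.6, -1.0]
gripper_width: 0.0362
grip_force: 30.3
time: 18.0
ee_pos: [0.5366, 0.0849, 0.1725]
tcp_rot: [-0.0, 0.26, 0.966, 0.0]
contact_force: [-0.9, 0.1, -0.6]
gripper_width: 0.036
grip_force: 30.4
time: 18.42
ee_pos: [0.5336, 0.0294, 0.1723]
tcp_rot: [-0.0, 0.519, 0.855, -0.0]
contact_force: [0.4, 0.3, -2.1]
gripper_width: 0.0357
grip_force: 30.4
time: 18.83
ee_pos: [0.5308, -0.0258, 0.1723]
tcp_rot: [-0.0, 0.737, 0.676, -0.0]
contact_force: [0.6, 0.5, -0.6]
gripper_width: 0.0361
grip_force: 30.4
time: 19.25
ee_pos: [0.5279, -0.0812, 0.1722]
tcp_rot: [-0.0, 0.896, 0.443, -0.0]
contact_force: [0.3, 0.2, -0.5]
gripper_width: 0.0362
grip_force: 30.4
time: 19.67
ee_pos: [0.5252, -0.1367, 0.1722]
tcp_rot: [-0.0, 0.984, 0.176, -0.0]
contact_force: [0.1, 0.0, -1.7]
gripper_width: 0.0363
grip_force: 30.4
time: 20.08
ee_pos: [0.5224, -0.1921, 0.1722]
tcp_rot: [-0.0, 0.994, -0.106, -0.0]
contact_force: [-0.2, -0.1, -1.4]
gripper_width: 0.0362
grip_force: 30.4
time: 20.5
ee_pos: [0.5214, -0.1914, 0.1008]
tcp_rot: [-0.001, 0.995, -0.103, -0.002]
contact_force: [0.2, 0.1, -1.7]
gripper_width: 0.0363
grip_force: 30.3
t 20.55 tcp [ 522.5 -191.7  102.2] yaw of tool y -101.85 z [-1.e-03  7.e-04 -1.e+00] q [ 0.39  0.45 -0.19  1.94  0.12  0.76 -1.64] F [-0.2  0.8 -0.5] w 0.0364 30.344136357307434
u -550.7463399404918 n 80.51930329476008
97 0.0188 59.1 324.3
52 0.0373 204.1 324.7
52 0.0188 192.7 324.2
-58 0.0188 430.4 323.5
```

View pics/w8b.png

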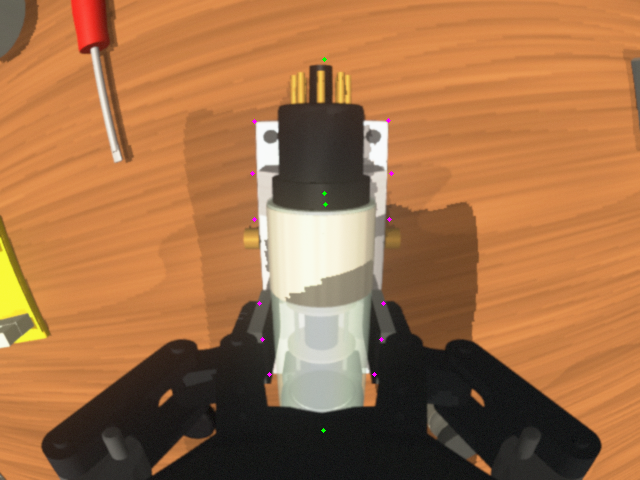

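The wrist picture shows the slim lamp over the cradle. Its axis is at column 321.5 and the plate centre at column 322. The base/glass joint is at row 205 (204 predicted), so it is aligned within about 1 mm, with the window at the lens end. I'm lowering it now.

```bash
python3 -m inch '[[[0,0,0.01],0],[[0,0,0.025],0],[[0,0,0.04],0],[[0,0,0.05],0],[[0,0,0.054],0]]'
python3 -m inch '[[[0,0,0.002],0],[[0,0,0.004],0],[[0,0,0.006],0],[[0,0,0.007],0],[[0,0,0.008],0]]'
python3 -m inch '[[[0,0,0.0005],0],[[0,0,0.001],0],[[0,0,0.0015],0],[[0,0,0.0018],0],[[0,0,0.002],0]]'
python3 -c "from h import *;camera('wrist');st()"
```

```text
time: 21.02
ee_pos: [0.5223, -0.1919, 0.0472]
tcp_rot: [-0.0, 0.995, -0.103, -0.001]
contact_force: [-0.1, 0.0, -1.5]
gripper_width: 0.0359
grip_force: 30.3
time: 21.43
ee_pos: [0.5231, -0.1921, 0.0407]
tcp_rot: [0.0, 0.995, -0.103, 0.0]
contact_force: [-0.8, -0.1, -1.3]
gripper_width: 0.036
grip_force: 30.3
time: 21.85
ee_pos: [0.5228, -0.192, 0.0383]
tcp_rot: [0.0, 0.995, -0.103, 0.0]
contact_force: [-0.2, -0.5, -1.8]
gripper_width: 0.0363
grip_force: 30.3
t 21.9 tcp [ 522.7 -192.    38.3] yaw of tool y -101.87 z [-0.  0. -1.] q [ 0.37  0.55 -0.17  1.97  0.15  0.63 -1.67] F [ 0.6  0.3 -0.6] w 0.0363 30.34926474094391
```

```bash
python3 -m inch '[[[0,0,0.0004],0],[[0,0,0.0008],0],[[0,0,0.0012],0],[[0,0,0.0016],0],[[0,0,0.002],0]]'
python3 -m inch '[[[0,0,0.0004],0],[[0,0,0.0008],0],[[0,0,0.001],0],[[0,0,0.001],0],[[0,0,0.001],0]]'
python3 -c "from h import *;camera('wrist');st()"
```

```text
time: 22.32
ee_pos: [0.5228, -0.1922, 0.0373]
tcp_rot: [0.0, 0.995, -0.104, 0.0]
contact_force: [-4.7, 1.4, 15.1]
gripper_width: 0.0359
grip_force: 31.6
time: 22.73
ee_pos: [0.5229, -0.1922, 0.0373]
tcp_rot: [0.0, 0.995, -0.104, 0.0]
contact_force: [-6.2, 1.4, 19.9]
gripper_width: 0.036
grip_force: 32.3
t 22.78 tcp [ 522.9 -192.2   37.3] yaw of tool y -101.89 z [ 3.e-04 -7.e-04 -1.e+00] q [ 0.37  0.55 -0.17  1.97  0.15  0.63 -1.67] F [-7.9  1.5 20.1] w 0.0357 32.32619762420654
```

```bash
python3 -m inch '[[[0,0,-0.0005],0],[[0,0,-0.001],0],[[0,0,-0.001],0],[[0,0,-0.001],0],[[0,0,-0.001],0]]'
python3 - <<'E'
from h import *
camera("wrist");p,R=st();print("wt",np.round(read_state()["wrist_torque"],2),"u",p[:2]*1000@[-.97875,.20504])
im=camera("wrist");a=camera("scene");cv2.imwrite("pics/fin.png",np.hstack([im[40:440,120:520],cv2.resize(a[190:310,210:330],(400,400))])[:,:,::-1])
k=calibration("wrist")
u=np.array([-.97875,.20504]);n=np.array([-.20504,-.97875])
for x,z in((-97,.056),(-52,.0745),(-78,.01),(-52,.056)): print(x,z,np.round(proj("wrist",np.r_[(u*(-551.4+x)+n*79.9)/1000,z],k),1))
g=cv2.cvtColor(im,cv2.COLOR_RGB2GRAY);print(g[180:225,312:330].mean(1).round().tolist());print(g[50:80,318:324].mean(1).round().tolist())
find("wrist",["lamp_new","lamp_new_window"],k,z=dict(lamp_new=.056,lamp_new_window=.056))
E
```

```text
time: 23.2
ee_pos: [0.5229, -0.1922, 0.0374]
tcp_rot: [0.0, 0.995, -0.104, 0.0]
contact_force: [-4.2, 1.9, 9.7]
gripper_width: 0.0361
grip_force: 31.2
t 23.25 tcp [ 522.8 -192.2   37.3] yaw of tool y -101.89 z [ 2.e-04 -4.e-04 -1.e+00] q [ 0.37  0.55 -0.17  1.97  0.15  0.63 -1.67] F [-3.5  1.   9.9] w 0.0363 31.247801184654236
wt [0.14 0.7  0.06] u -551.1384298938694
-97 0.056 [ 58.6 320.8]
-52 0.0745 [203.2 321. ]
-78 0.01 [117.8 320.9]
-52 0.056 [191.9 321. ]
[61.0, 61.0, 60.0, 57.0, 65.0, 69.0, 71.0, 70.0, 71.0, 71.0, 72.0, 71.0, 71.0, 72.0, 72.0, 73.0, 72.0, 73.0, 73.0, 73.0, 73.0, 73.0, 73.0, 74.0, 74.0, 74.0, 75.0, 75.0, 75.0, 78.0, 92.0, 131.0, 180.0, 206.0, 218.0, 227.0, 238.0, 244.0, 245.0, 244.0, 245.0, 245.0, 245.0, 245.0, 245.0]
[152.0, 151.0, 152.0, 151.0, 150.0, 152.0, 152.0, 152.0, 151.0, 150.0, 148.0, 145.0, 143.0, 138.0, 118.0, 87.0, 76.0, 75.0, 75.0, 78.0, 112.0, 160.0, 169.0, 169.0, 172.0, 176.0, 178.0, 179.0, 179.0, 179.0]
wrist lamp_new 0.67 [332.8 324.7] [ 520.2 -192.    56. ]
```

View pics/fin.png

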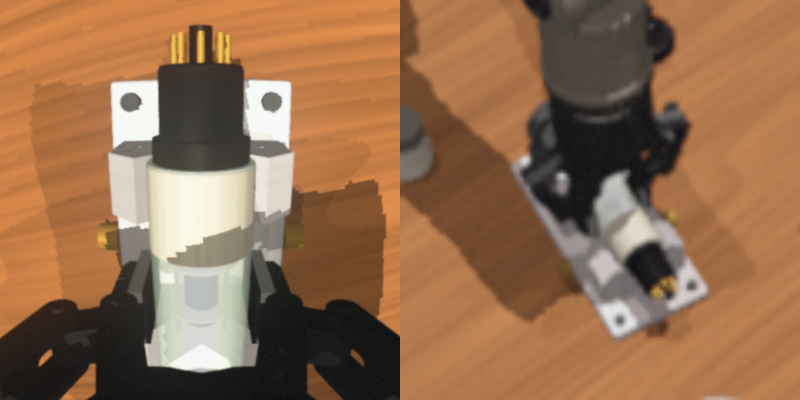

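The final picture shows the lamp lying in the V between both saddles, held by the pads, with the base towards the pins' side and the window at the lens. The base/glass joint is at about row 211. I'll check the lengthwise centring numerically against the saddle's edges.

Run:
```python
from h import *
k=calibration("wrist");im=np.vstack([np.zeros((40,640,3),np.uint8)]+[camera("wrist")[40:]]);g=cv2.cvtColor(im,cv2.COLOR_RGB2GRAY).astype(float)
u=np.array([-.97875,.20504]);n=np.array([-.20504,-.97875]);p,R=st()
O=(u*-551.4+n*79.9)
f=lambda x,y,z:np.round(proj("wrist",np.r_[(O+u*x+n*y)/1000,z],k),1)
for nm,a in dict(plateback=(-78,-36,.01),saddle_bot=(-50,33,.01),saddle_top=(-50,33,.054),saddle_top_in=(-50,26,.054),saddle_front=(-25,33,.054),joint_top=(-52,0,.0745),joint_side=(-52,15,.0669),joint_sideR=(-52,-15,.0669),base_end_top=(-52,0,.0705),pin=(-97,0,.056),plug=(-97,0,.060)).items(): print(nm,f(*a))
def edges(c,r0,r1,w=3,t=12):
    v=g[r0:r1,c-w:c+w+1].mean(1);d=np.diff(v);print("col",c,[(r0+i+.5+.5,round(d[i])) for i in range(1,len(d)-1) if abs(d[i])>t and abs(d[i])>=abs(d[i-1]) and abs(d[i])>abs(d[i+1])])
for c in (242,246,252,258,385,391,397,403): edges(c,100,300)
for c in (280,300,321,342,360): edges(c,55,260)
np.save("g.npy",g)
print(proj("wrist",p+R@np.array([.052,0,-.0188-.0185]),k))
```

```text
t 23.5 tcp [ 522.9 -192.2   37.3] yaw of tool y -101.89 z [ 2.e-04 -4.e-04 -1.e+00] q [ 0.37  0.55 -0.17  1.97  0.15  0.63 -1.67] F [-3.3  1.2 10.1] w 0.0364 31.248502135276794
plateback [119.7 242. ]
saddle_bot [179.3 391.9]
saddle_top [197.3 414.8]
saddle_top_in [197.  395.5]
saddle_front [263.8 410.1]
joint_top [203.2 321. ]
joint_side [198.3 369.2]
joint_sideR [198.4 272.9]
base_end_top [200.4 321. ]
pin [ 58.6 320.8]
plug [ 56.4 320.8]
col 242 [(122.0, 41), (135.0, -23), (150.0, 23), (182.0, -34), (196.0, 37), (269.0, -51)]
col 246 [(121.0, 39), (133.0, -44), (151.0, 45), (181.0, -64), (197.0, 35), (268.0, -53)]
col 252 [(121.0, 46), (133.0, -67), (151.0, 51), (181.0, -70), (198.0, 35), (267.0, -56)]
col 258 [(121.0, 51), (134.0, -25), (137.0, -24), (145.0, 24), (150.0, 45), (181.0, -66), (197.0, 31), (264.0, 13), (266.0, -30), (269.0, -14)]
col 385 [(120.0, 47), (133.0, -37), (148.0, 15), (151.0, 40), (180.0, -50), (197.0, 48), (252.0, -20), (257.0, -17), (288.0, 15)]
col 391 [(121.0, 46), (132.0, -61), (151.0, 44), (181.0, -50), (197.0, 39), (254.0, -18), (290.0, 20)]
col 397 [(121.0, 46), (133.0, -33), (150.0, 25), (181.0, -53), (196.0, 37), (251.0, -18), (289.0, 18)]
col 403 [(121.0, 44), (182.0, -38), (186.0, -16), (195.0, 34), (251.0, -19), (256.0, -13)]
col 280 [(106.0, -21), (175.0, -25), (209.0, 38)]
col 300 [(72.0, 14), (103.0, -45), (211.0, 44), (215.0, 13)]
col 321 [(65.0, -32), (71.0, 45), (103.0, -49), (212.0, 46), (216.0, 12)]
col 342 [(103.0, -45), (211.0, 46)]
col 360 [(98.0, -13), (106.0, -14), (209.0, 34)]
(np.float64(204.13040926780934), np.float64(324.59956212635944))
```

Run:
```python
from h import *
def edges(g,c,r0,r1,w=3,t=12):
    v=g[r0:r1,c-w:c+w+1].mean(1);d=np.diff(v);print("col",c,[(r0+i+1,round(d[i])) for i in range(1,len(d)-1) if abs(d[i])>t and abs(d[i])>=abs(d[i-1]) and abs(d[i])>abs(d[i+1])])
g=cv2.cvtColor(cv2.imread("pics/w8.png"),cv2.COLOR_BGR2GRAY).astype(float)
for c in (280,300,321,342,360): edges(g,c,55,230)
g=cv2.cvtColor(cv2.imread("pics/w7.png"),cv2.COLOR_BGR2GRAY).astype(float)
for c in (305,316,327): edges(g,c,85,180)
# rest rails in w7 vs model, for the camera offset at the rack
kk=np.load("k7.npy");k=calibration("wrist");k=dict(mtx=k["mtx"],R=kk[:,:3],t=kk[:,3])
for c in (272,360,385): edges(g,c,130,300,2)
c,s=np.cos(np.radians(2.55)),np.sin(np.radians(2.55))
for b in (-35,35,60):
  print(b,[(a,z,np.round(proj("wrist",np.r_[(np.array([539.5,142.5])+[a*c-b*s,a*s+b*c])/1000,z],k),1).tolist()) for a,z in ((-62.5,.008),(-47,.048),(-33,.048),(33,.048),(47,.048),(62.5,.008))])
for a,z in ((-97,.0465),(-97,.0505),(-52,.065)):
  print(a,z,np.round(proj("wrist",np.r_[(np.array([539.9,142.5])+[a*c,a*s])/1000,z],k),1))
```

```text
col 280 [(105, -23), (133, -15), (139, 13), (165, -20), (175, -15), (209, 36)]
col 300 [(103, -49), (211, 47)]
col 321 [(65, -34), (71, 47), (103, -47), (212, 54)]
col 342 [(103, -49), (211, 51)]
col 360 [(105, -24), (209, 35)]
col 305 [(103, 21), (117, -43), (163, 55)]
col 316 [(99, -25), (102, 24), (117, -25), (164, 50)]
col 327 [(117, -45), (164, 59), (177, -22)]
col 272 [(144, 16), (227, 42), (251, -33), (271, 61), (286, -29)]
col 360 [(144, 42), (159, -38), (163, -19), (168, 70), (182, -24), (205, 27), (250, -41), (271, 62), (287, -44)]
col 385 [(145, 55), (159, -28), (163, -18), (169, 31), (185, 19), (251, -39), (271, 64), (286, -54)]
-35 [(-62.5, 0.008, [144.0, 275.2]), (-47, 0.048, [168.0, 269.0]), (-33, 0.048, [187.0, 269.5]), (33, 0.048, [270.7, 272.7]), (47, 0.048, [286.9, 273.5]), (62.5, 0.008, [283.9, 279.4])]
35 [(-62.5, 0.008, [143.9, 360.2]), (-47, 0.048, [168.0, 365.6]), (-33, 0.048, [187.0, 365.1]), (33, 0.048, [270.8, 362.2]), (47, 0.048, [287.0, 361.5]), (62.5, 0.008, [284.0, 356.3])]
60 [(-62.5, 0.008, [144.7, 390.0]), (-47, 0.048, [168.7, 399.3]), (-33, 0.048, [187.5, 398.5]), (33, 0.048, [270.5, 393.5]), (47, 0.048, [286.6, 392.3]), (62.5, 0.008, [283.7, 383.4])]
-97 0.0465 [ 99.1 317.3]
-97 0.0505 [ 98.7 317.2]
-52 0.065 [163.7 317. ]
```

Both the base joint and the pins sit about 3 mm towards the lens of where a centred lamp's would be, while the saddle edges match the model within 1 px. I'll lift the lamp slightly, move it back 3 mm and seat it again.

```bash
python3 -m inch '[[[0,0,-0.001],0],[[0,0,-0.003],0],[[0,0,-0.005],0],[[0.0005,0,-0.006],0],[[0.001,0,-0.006],0]]'
python3 -m inch '[[[0.0007,0,0],0],[[0.0014,0,0],0],[[0.002,0,0],0],[[0.002,0,0],0],[[0.002,0,0],0]]'
python3 -m inch '[[[0,0,0.001],0],[[0,0,0.002],0],[[0,0,0.003],0],[[0,0,0.0035],0],[[0,0,0.004],0]]'
python3 -m inch '[[[0,0,0.0004],0],[[0,0,0.0008],0],[[0,0,0.0012],0],[[0,0,0.0016],0],[[0,0,0.002],0]]'
python3 -m inch '[[[0,0,0],0],[[0,0,0],0],[[0,0,0],0],[[0,0,0],0],[[0,0,0],0]]'
python3 - <<'E'
from h import *
st();print(np.round(read_state()["wrist_torque"],2));k=calibration("wrist");im=camera("wrist");g=cv2.cvtColor(im,cv2.COLOR_RGB2GRAY).astype(float);cv2.imwrite("pics/w9.png",im[:,:,::-1])
def edges(g,c,r0,r1,w=3,t=12):
    v=g[r0:r1,c-w:c+w+1].mean(1);d=np.diff(v);print("col",c,[(r0+i+1,round(d[i])) for i in range(1,len(d)-1) if abs(d[i])>t and abs(d[i])>=abs(d[i-1]) and abs(d[i])>abs(d[i+1])])
for c in (246,252,391): edges(g,c,100,280)
for c in (280,321,342,360): edges(g,c,55,230)
u=np.array([-.97875,.20504]);n=np.array([-.20504,-.97875]);O=(u*-551.4+n*79.9)
f=lambda x,y,z:np.round(proj("wrist",np.r_[(O+u*x+n*y)/1000,z],k),1)
for a in ((-78,-36,.01),(-50,-33,.054),(-25,-33,.054),(-52,0,.0745),(-52,15,.0669),(-97,0,.056),(-97,0,.06)): print(a,f(*a))
E
```

```text
time: 23.92
ee_pos: [0.5239, -0.1923, 0.0425]
tcp_rot: [0.0, 0.995, -0.103, 0.0]
contact_force: [-0.1, 0.9, -2.2]
gripper_width: 0.0361
grip_force: 30.5
time: 24.33
ee_pos: [0.5257, -0.1926, 0.0422]
tcp_rot: [-0.0, 0.995, -0.103, -0.0]
contact_force: [1.5, -0.6, -1.5]
gripper_width: 0.0362
grip_force: 30.5
time: 24.75
ee_pos: [0.5256, -0.1926, 0.0382]
tcp_rot: [-0.0, 0.995, -0.103, -0.0]
contact_force: [-0.5, -0.6, -1.2]
gripper_width: 0.036
grip_force: 30.5
time: 25.17
ee_pos: [0.5258, -0.1928, 0.0373]
tcp_rot: [0.0, 0.995, -0.104, 0.0]
contact_force: [-5.1, 1.1, 15.3]
gripper_width: 0.0364
grip_force: 31.6
time: 25.58
ee_pos: [0.5257, -0.1928, 0.0373]
tcp_rot: [0.0, 0.995, -0.104, 0.0]
contact_force: [-3.5, 0.7, 9.2]
gripper_width: 0.0357
grip_force: 31.5
t 25.58 tcp [ 525.7 -192.8   37.3] yaw of tool y -101.89 z [ 1.e-04 -4.e-04 -1.e+00] q [ 0.37  0.55 -0.17  1.97  0.15  0.63 -1.67] F [-3.5  0.7  9.2] w 0.0357 31.460795402526855
[0.21 0.82 0.  ]
col 246 [(128, 41), (140, -44), (158, 47), (187, -62), (205, 39), (270, -54)]
col 252 [(128, 42), (139, -62), (158, 54), (187, -71), (206, 42), (271, -24)]
col 391 [(127, 56), (139, -58), (158, 43), (187, -58), (205, 40), (253, -17)]
col 280 [(106, -22), (175, -24), (209, 37)]
col 321 [(65, -35), (71, 47), (103, -51), (212, 47), (216, 12)]
col 342 [(103, -46), (211, 45)]
col 360 [(106, -17), (209, 35)]
(-78, -36, 0.01) [126.1 242.2]
(-50, -33, 0.054) [205.8 227.8]
(-25, -33, 0.054) [271.4 232.8]
(-52, 0, 0.0745) [213.1 321.1]
(-52, 15, 0.0669) [207.5 369. ]
(-97, 0, 0.056) [ 67.2 320.8]
(-97, 0, 0.06) [ 65.3 320.8]
```

```bash
python3 -c "
from h import *
st();print(job_done())"
```

```text
t 25.63 tcp [ 525.8 -192.8   37.4] yaw of tool y -101.88 z [ 2.e-04 -4.e-04 -1.e+00] q [ 0.37  0.55 -0.17  1.97  0.15  0.63 -1.67] F [-4.6  1.   9.6] w 0.036 31.46046817302704
the job is handed in; nothing more can be done
None
```

The lamp change is done and handed in at about 26 s: the fat lamp lies released in the wide rest, and the slim lamp is still held in the V-cradle, pressed down with about 9 N, centred to within about 1 mm by the wrist camera, its window towards the lens.

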